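Load the filter-coffee brewer and start it

TASK

Get the filter-coffee brewer ready and start it: set the steel filter basket down inside the brew funnel, then slide the funnel, held upright, along the rails under the brewer's canopy until it is fully home, and let go of it. Only then press the brew button on top of the brewer. Leave the steel jug standing where it is below the funnel, and do not knock over or shove the other things on the table.

Things in the scene. Friction and masses are not known exactly. Their poses are not given: they have to be found in the camera images.
- brewer: filter-coffee brewer, fixed, 240 mm deep (x), 200 wide, 260 high. Origin on the table under the middle of the funnel's place; x points from the open front to the back, z up. Base 22 mm high, from x -70. Canopy front face at x -50, underside z 207, top z 253; a spray plate hangs to z 203. Column from x 76 back. A glass shelf hangs 0.55 m over the table from world x 0.69 back: lean the hand back
- rail_seat (a point): where the funnel's origin is when it is home, on its rails with its wings against the end stop: 119 mm above the table. Axes parallel to the brewer's and then to the funnel's, which enters along +x, handle pointing out of the front (-x)
- rail_mouth (a point): midpoint between the rails' front ends, at the canopy's front, level with the ledges' top: 50 mm before rail_seat, 177 mm above the table. The rails are C-shaped, run along x at y -78 and 78 mm and take the wings: lips 9 mm above the ledges, cheeks 156 mm apart, ledges' inner edges 135, lips' 130 mm. Their mouths splay open over 20 mm in front of this point
- brew_funnel: loose steel bowl, 150 g, upright on a 14 mm board. Origin: centre of the underside, z up. 70 mm high, 94 mm across below, 128 at the rim, wall 4, floor 5 thick. Along its sides two flat wings, z 58 to 63, x -45 to 45, 148 mm over both (138 at the ends). Black bow handle towards -x: grip bar along y at x -125, 16 mm thick (x), 64 between its arms, z 38 to 62; pinch it front to back, jaws along x
- filter_basket: loose round perforated metal cup, 70 g, upright on the table. Origin: centre of the underside, z up. 38 mm high, 74 mm across below, 88 at the top; a lifting post in its middle, 17 mm thick, its top 71 mm above the underside. In the funnel it stands on the floor, origin 5 mm above the funnel's. Let go of the post by opening to about 45 mm only, or the fingers meet the walls
- brew_button_top (a point): centre of the top of the brew button, a round white push button 30 mm in diameter on the canopy's top, to the right (seen from the front), about 26 mm behind the canopy's front face; it is pressed straight down
- brew_button (a joint): travel of the brew button, 0 up to 0.006 m fully down; a spring returns it; 5 N press it right down
- steel_jug: small steel milk jug, 87 mm high, 58 mm across, with a handle; stands loose on the brewer's base under the funnel's place, its top 109 mm above the table, 10 mm below the funnel. Origin: centre of its underside
- tumbler_2: straight drinking glass, 67 mm across, 105 mm high, on the board behind the funnel, bystander; origin at the centre of its underside
- tumbler_3: a second glass like it, bystander
- espresso_cup_1: white espresso cup with an ear, 55 mm high, bystander; origin at its underside
- sugar_caddy: white square caddy with sachets, 75 mm wide, 60 mm high, bystander; origin at its underside
- lid_stack: stack of black cup lids, 69 mm across, 39 mm high, bystander; origin at its underside
- kitchen_timer: flat white digital timer, 70 mm square, 21 mm high, bystander; origin at its underside
There are look-alikes about, which are no part of the job. Leave any red look-alike of the brew_funnel alone.

How it is judged:
By the outcome, as a careful person would: the job done as asked, in the order asked, and still so for the second after the job is handed in, with the robot touching nothing.
It also fails if it takes over 67 s, if anything falls off the work surface, if the arm or the gripper's body presses on something with over 40 N, if the wrist force passes 120 N, or if a joint passes its speed limit or range.

ROBOT

A 6-joint arm with a two-finger parallel gripper is mounted at the origin on a cart in front of the work surface, level with it; the furniture and walls round the work are solid. World frame = base frame: x ahead of the robot, y to its left, z up, the work surface at z = 0. Lengths are in m, angles in rad, forces in N, time in s.
With the tool pointing down it reaches from about 0.225 to 0.875 m from the base axis. Payload 3.4 kg.
Tool frame: the origin (TCP) lies at the very end of the fingers, on their centre line; the grasp point (between the pads) lies 19 mm behind it; z points along the fingers, y is the direction in which the jaws open and shut (so a half turn about z gives the same grasp; the last joint's range is limited). The gripper opens to 85 mm and grips with 20 to 120 N. Pads are 22 mm wide; open, the fingers measure 114 mm over their backs; the gripper's body (76 mm by 85 mm) begins 54 mm behind the grasp point. The pads swing forward as they close: fully open they stand 13 mm farther back than shut.
Start: joints at [-1.286, 0.276, 1.505, -0, 1.361, -0.121], TCP at [0.227, -0.528, 0.231] pointing down, gripper open.
Joint ranges: [-2.89, 2.89], [-0.75, 2.08], [0.22, 2.7], [-1.18, 4.32], [0.11, 2.71], [-2.7, 2.7]. Speed limits (rad/s): [2.57, 2.57, 3.14, 3.14, 3.14, 3.14].

INTERFACE

Orientations are given as a unit quaternion [w, x, y, z].
In Python, from rig import manip gives the robot as it stands. The module is installed in compiled form; this text tells all that it offers.
- The arm moves only by the tool carry_out, never from a script. Its argument "moves" is one flat list of numbers, 5 for each row, row after row: the opening in per cent of the stroke, from 0 (shut) to 100 (fully open), then the shift along the world's x, y, z in cm, then the turn about the world's z in rad. A call has exactly 10 rows; each row shifts and turns the commanded pose from where the row before left it; what a row does not reach is not made up. A row lasts 1/10 s, in which the tool goes at most 50 mm and 8.59 degrees, less where a joint would pass 70% of its speed; a pose out of reach is approached as far as the arm can. A call is refused whole if a number of a shift passes 5 or a number of a turn 0.15, either way. A call with a gripper value outside its range is refused whole. The fingers move at their own pace and stop on an object; "squeeze" is the grip in N (left out, the last holds). Time passes only in rows, so rows that do not move let the fingers close, or fill a call up. It gives the time, the measured TCP pose, the force and the opening at its end, in the units of the state.
- manip.get_state(): the state, without advancing time (a new reading comes with each control period).
- manip.get_image(name): name is "scene" or "top" or "wrist"; returns the picture (384x512x3 uint8, red, green, blue); there is no depth.
- manip.camera_info(name): a dict with "fov_y" (degrees; the focal length in pixels is half the picture's height over the tangent of half this angle, whatever the lens; pixels are square), "cx", "cy" (the principal point, pixels), "rvec" (rotation vector, rad) and "tvec" (3), from world to camera coordinates, as OpenCV has them; the wrist camera has in their place "hand_eye" (4x4, takes a point from camera to tool coordinates, whose origin is the TCP and whose axes are the flange's). Camera axes: x right, y down, z forward; pixel columns grow to the right and rows downward; lengths in m; the calibration is good to about 2 mm. A picture is of the moment at which its call begins: read the wrist's pose just before it. camera_info takes no time and is no camera call.
- manip.sign_off(): hands the job in, once; it reports no verdict.
The state is a dict: "clock": time; "qpos": joint angles; "qd": joint speeds; "effort": joint torques, N m; "position": TCP position; "ee_rot": TCP orientation; "contact_force": force on the tool from outside, world axes, zero at the start; "moment": the same for the moment, N m; "width": finger opening in m.
Only numpy, scipy, OpenCV 4.12 (cv2) and the standard library are available. Lean on these libraries where they do the work, as an engineer would, in place of code of your own. Each camera call takes 0.05 s, during which the arm holds its last target. There are 200 camera calls.

## Working session

There is one attempt and no reset: what is moved stays moved. The work goes in short steps, Python scripts to look and compute and a tool call to move; the robot and the scene stay as the last step left them, time stands still between calls to the robot, and variables do not carry over. Pictures are saved under pics/ and viewed, about 8 in all and at most 12, crops included, and the job is handed in when it is done.

Besides the shell and the picture viewer there is one more tool, called after "Emit:" as name(argument=value, ...) on one line, values as JSON. carry_out: Moves the arm, as the interface text tells. Its arguments: {"type":"object","properties":{"moves":{"type":"array","items":{"type":"number"}},"squeeze":{"type":"number"}},"required":["moves"]}

```bash
mkdir -p pics; python3 - <<'E'
from rig import manip
import cv2,numpy as np
for n in ["scene","top"]:
    cv2.imwrite(f"pics/{n}0.png",manip.get_image(n)[:,:,::-1]); 
    i=manip.camera_info(n); print(n,i); R=cv2.Rodrigues(np.array(i["rvec"],float))[0]; print(-R.T@np.array(i["tvec"]))
print(manip.camera_info("wrist")); print(manip.get_state())
E
```

```text
scene {'fov_y': 57.885449384385296, 'cx': 256.5860934463704, 'cy': 190.03585011953882, 'rvec': array([ 1.26982162, -2.2674416 ,  0.92658588]), 'tvec': array([0.29750441, 0.44943455, 1.15286597])}
[-0.27130752  0.50132637  1.13783318]
top {'fov_y': 48.50141644668058, 'cx': 253.0961401479447, 'cy': 190.3723516976567, 'rvec': array([ 2.18115609, -2.20118291,  0.03825905]), 'tvec': array([0.04194318, 0.50640659, 1.6258192 ])}
[0.42883106 0.01699455 1.64842653]
{'fov_y': 69.28623124671184, 'cx': 253.68980673091065, 'cy': 192.69379193944658, 'hand_eye': array([[-3.16135952e-04, -9.61958579e-01, -2.73195155e-01,
         7.08829474e-02],
       [ 9.99999801e-01, -1.54811962e-04, -6.12065007e-04,
         7.82359204e-04],
       [ 5.46487306e-04, -2.73195294e-01,  9.61958436e-01,
        -1.42040320e-01],
       [ 0.00000000e+00,  0.00000000e+00,  0.00000000e+00,
         1.00000000e+00]])}
{'clock': 0.1, 'qpos': array([-1.28600596e+00,  2.76538429e-01,  1.50601863e+00, -1.57564836e-05,
        1.36071879e+00, -1.21016709e-01]), 'qd': array([ 0.00075061, -0.00201837, -0.00422477,  0.00062377, -0.00021233,
       -0.00068765]), 'effort': array([ 1.23154430e-03, -4.17698514e+01, -2.46403456e+01, -1.40603561e-04,
        5.76051185e-03,  2.42218618e-07]), 'position': array([ 0.22683149, -0.52784181,  0.2305176 ]), 'ee_rot': array([-8.38149161e-04,  9.79484924e-01,  2.01515694e-01, -7.65167474e-05]), 'contact_force': array([-0.47080669,  0.55947396,  0.51543435]), 'moment': array([ 0.01204836, -0.02944647, -0.0531999 ]), 'width': 0.08514250085115345}
```

```bash
python3 - <<'E'
import cv2
for n in ["scene","top"]:
    a=cv2.imread(f"pics/{n}0.png"); cv2.imwrite(f"pics/{n}0b.png",cv2.resize(a,(800,600),interpolation=cv2.INTER_CUBIC))
E
```

```text
(no output)
```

View pics/scene0b.png

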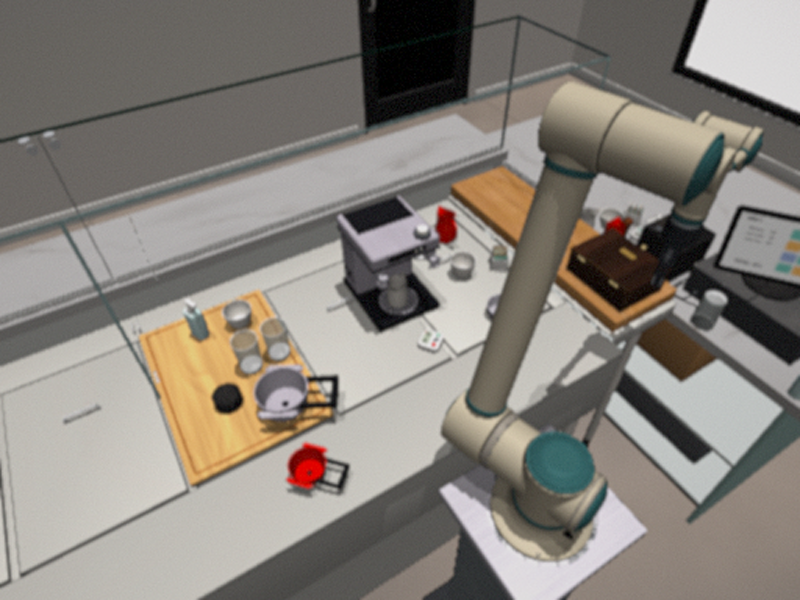

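View pics/top0b.png

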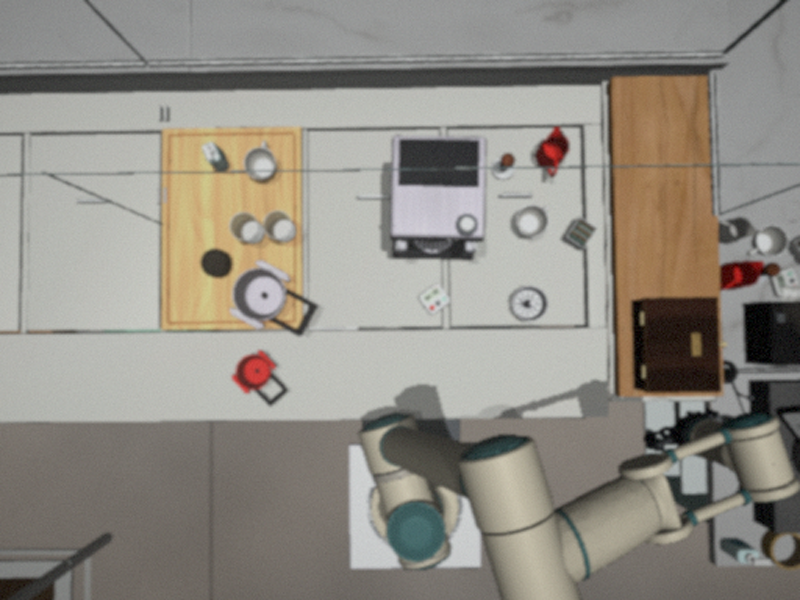

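```bash
cat > h.py <<'E'
from rig import manip
import cv2,numpy as np
from scipy.spatial.transform import Rotation as Ro
def cam(n,st=None):
    """K, world->camera rvec,tvec"""
    i=manip.camera_info(n); f=192/np.tan(np.radians(i["fov_y"]/2))
    K=np.array([[f,0,i["cx"]],[0,f,i["cy"]],[0,0,1]])
    if "rvec" in i: return K,np.array(i["rvec"]),np.array(i["tvec"])
    st=st or manip.get_state(); q=np.array(st["ee_rot"]); T=np.eye(4)
    T[:3,:3]=Ro.from_quat(q[[1,2,3,0]]).as_matrix(); T[:3,3]=st["position"]
    M=np.linalg.inv(T@np.array(i["hand_eye"])); return K,cv2.Rodrigues(M[:3,:3])[0],M[:3,3]
def back(c,uv,z):
    K,r,t=c; R=cv2.Rodrigues(r)[0]; o=-R.T@t
    d=R.T@np.linalg.inv(K)@np.array([uv[0],uv[1],1.]); return o+d*(z-o[2])/d[2]
def proj(c,P): return cv2.projectPoints(np.array(P,float).reshape(-1,3),c[1],c[2],c[0],None)[0][:,0]
E
python3 - <<'E'
from h import *
c=cam("top")
def p(n,u,v,z): print(n,back(c,((u+.5)*.64-.5,(v+.5)*.64-.5),z).round(4))
p("funnel rim c",260,295,.084);p("bar L",318,309,.076);p("bar R",297,333,.076);p("wing far",275,270,.075);p("wing near",243,316,.075)
p("basket rim",528,303,.038);p("cup",529,222,.05)
for u,v in [(391,238),(484,238),(396,138),(486,140)]: p("brewer top",u,v,.253)
p("button",467,224,.258);p("t2",251,231,.119);p("t3",283,227,.119);p("board",303,330,.014)
p("timer",433,298,.02);p("lids",216,263,.053)
E
```

```text
funnel rim c [0.5128 0.3565 0.084 ]
bar L [0.4788 0.2207 0.076 ]
bar R [0.4225 0.2706 0.076 ]
wing far [0.5725 0.3228 0.075 ]
wing near [0.4639 0.3988 0.075 ]
basket rim [ 0.4898 -0.2822  0.038 ]
cup [ 0.6847 -0.2859  0.05  ]
brewer top [0.6214 0.0432 0.253 ]
brewer top [ 0.6193 -0.1524  0.253 ]
brewer top [0.8346 0.0308 0.253 ]
brewer top [ 0.828  -0.1598  0.253 ]
button [ 0.6486 -0.1166  0.258 ]
t2 [0.6596 0.37   0.119 ]
t3 [0.6682 0.2957 0.119 ]
board [0.4295 0.2658 0.014 ]
timer [ 0.5049 -0.0539  0.02  ]
lids [0.5928 0.4698 0.053 ]
```

Emit:
carry_out(moves=[100,2.6,2.5,0,0.08,100,2.6,2.5,0,0.08,53,2.6,2.5,0,0.08,53,2.6,2.5,0,0.08,53,2.6,2.5,0,0.08,53,2.6,2.5,0,0.08,53,2.6,2.5,0,0.08,53,2.6,2.5,0,0.08,53,2.6,2.5,0,0.08,53,2.8,2.1,0,0.08])

```text
clock: 1.1
position: [0.4895, -0.2806, 0.231]
ee_rot: [-0.001, 0.823, 0.569, -0.0]
contact_force: [-0.3, -0.4, -0.0]
width: 0.0454
```

```bash
python3 - <<'E'
from h import *
s=manip.get_state(); print(s["position"],s["qpos"],s["width"],s["contact_force"])
im=manip.get_image("wrist")[:,:,::-1]; cv2.imwrite("pics/w1.png",im)
c=cam("wrist",s); print(proj(c,[[.49,-.282,.071],[.49,-.282,.0]]))
E
```

```text
[ 0.48945913 -0.28063067  0.2310081 ] [-6.43956288e-01  2.60408285e-01  1.52767690e+00  7.24944166e-05
  1.35459043e+00 -2.82580814e-01] 0.045367054884180455 [-0.32694055 -0.41710275 -0.01279027]
[[253.31183343 180.02428867]
 [253.44652029 168.09888953]]
```

View pics/w1.png

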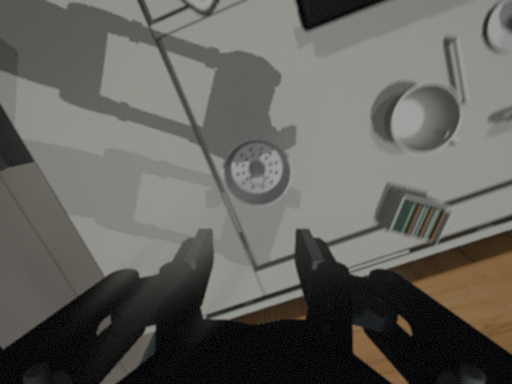

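```bash
python3 - <<'E'
from h import *
s=manip.get_state(); c=cam("wrist",s)
print(back(c,(257,171.5),.038),back(c,(257.5,168.5),.071))
im=cv2.imread("pics/w1.png",0)[120:220,205:310]; cv2.imwrite("pics/w1c.png",cv2.resize(im,None,fx=6,fy=6,interpolation=2)[:600])
E
```

```text
[ 0.50090969 -0.27692032  0.038     ] [ 0.50440918 -0.26769239  0.071     ]
```

View pics/w1c.png

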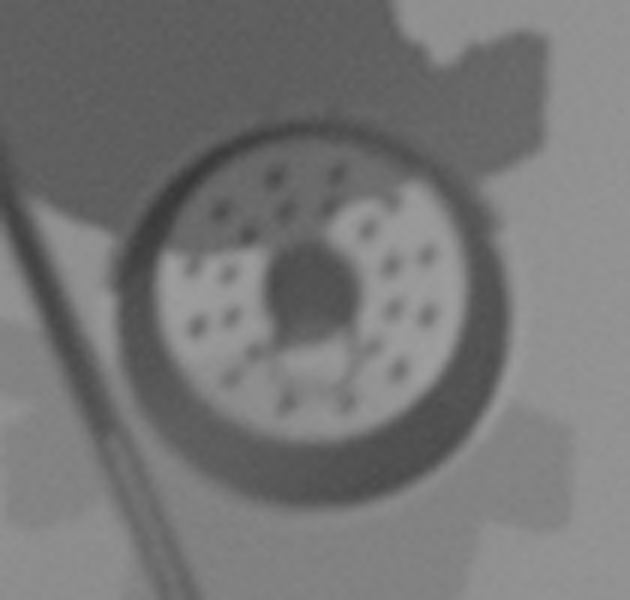

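```bash
python3 - <<'E'
from h import *
s=manip.get_state(); c=cam("wrist",s)
print(back(c,(257.5,172.6),.038),back(c,(257.5,180.8),.071),back(c,(257,168.3),.002))
E
```

```text
[ 0.50100929 -0.27842277  0.038     ] [ 0.4995969  -0.28074271  0.071     ] [ 0.50045129 -0.27962687  0.002     ]
```

```bash
python3 - <<'E'
from h import *
s=manip.get_state(); c=cam("wrist",s); print(s["position"],s["ee_rot"])
for p in ([.4996,-.2807,.071],[.49,-.282,.071]): print(proj(c,[p]), back(c,proj(c,[p])[0],.071))
R=cv2.Rodrigues(c[1])[0]; print(-R.T@c[2],c[2])
E
```

```text
[ 0.49410022 -0.27748925  0.23090697] [-4.01277717e-04  8.21309022e-01  5.70475001e-01  3.09875630e-03]
[[257.48936626 180.76409376]] [ 0.4996 -0.2807  0.071 ]
[[249.85075037 184.74840145]] [ 0.49  -0.282  0.071]
[ 0.51938812 -0.21323485  0.37332803] [-0.56213428 -0.11712503  0.35340305]
```

```bash
python3 - <<'E'
from h import *
s=manip.get_state(); c=cam("wrist",{"position":[0.48945913,-0.28063067,0.2310081],"ee_rot":[-.001,.823,.569,0]})
print(back(c,(257.5,172.6),.038),back(c,(257.5,180.8),.071),back(c,(257,168.3),.002))
E
```

```text
[ 0.49524344 -0.28209563  0.038     ] [ 0.4940103  -0.28433088  0.071     ] [ 0.49447175 -0.2833886   0.002     ]
```

Emit:
carry_out(moves=[53,0.5,-0.1,-2,0,53,0,0,-3,0,53,0,0,-3,0,53,0,0,-3,0,53,0,0,-1,0,53,0,0,0,0,53,0,0,0,0,53,0,0,0,0,53,0,0,0,0,53,0,0,0,0])

```text
clock: 2.15
position: [0.4945, -0.2837, 0.1124]
ee_rot: [0.001, 0.824, 0.567, 0.0]
contact_force: [-0.6, 0.4, -1.0]
width: 0.0451
```

```bash
python3 - <<'E'
from h import *
s=manip.get_state(); print(s["position"],s["ee_rot"])
im=manip.get_image("wrist")[:,:,::-1]; cv2.imwrite("pics/w2.png",im)
c=cam("wrist",s); P=[[.494,-.283,.071],[.494,-.283,.038],[.494,-.283,.0]]; print(proj(c,P))
for r,z in((.044,.038),(.0085,.071)):
    a=np.linspace(0,6.28,60); cv2.polylines(im:=np.ascontiguousarray(im),[proj(c,np.c_[.494+r*np.cos(a),-.283+r*np.sin(a),0*a+z]).astype(int)],1,(0,0,255))
cv2.imwrite("pics/w2b.png",im)
E
```

```text
[ 0.49445617 -0.28370403  0.11238375] [9.99009034e-04 8.23700807e-01 5.67023691e-01 3.42945824e-04]
[[250.32971907 216.37175436]
 [250.72764375 202.02358798]
 [251.06717563 189.78091935]]
```

View pics/w2b.png

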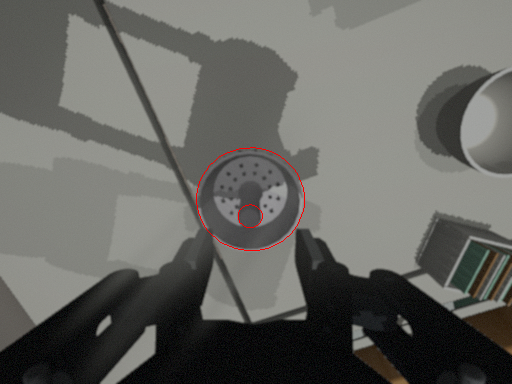

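Emit:
carry_out(moves=[53,0,0,-3,0,53,0,0,-3,0,53,0,0,-1,0,53,0,0,0,0,53,0,0,0,0,0,0,0,0,0,0,0,0,0,0,0,0,0,0,0,0,0,0,0,0,0,0,0,0,0], squeeze=40)

```text
clock: 3.2
position: [0.4947, -0.2839, 0.0428]
ee_rot: [0.001, 0.824, 0.567, 0.0]
contact_force: [-0.5, 0.2, 5.4]
width: 0.0155
```

Emit:
carry_out(moves=[0,0,0,3,0,0,0,0,5,0,0,0,0,5,0,0,0,1,5,0.05,0,0,4,1,0.08,0,0,4,0,0.08,0,0,4,0,0.08,0,0,4,0,0.08,0,0,4,0,0.08,0,0,4,0,0.08])

```text
clock: 4.2
position: [0.4935, -0.0319, 0.2305]
ee_rot: [0.0, 0.645, 0.764, 0.0]
contact_force: [1.8, -0.8, -1.4]
width: 0.0154
```

Emit:
carry_out(moves=[0,0,4,0,0.08,0,0,4,0,0.08,0,0,4,0,0.08,0,0,4,0,0.08,0,0,4,0,0,0,0,3,0,0,0,0,0,0,0,0,0,0,0,0,0,0,0,0,0,0,0,0,0,0])

```text
clock: 5.2
position: [0.494, 0.1953, 0.2304]
ee_rot: [0.0, 0.517, 0.856, -0.0]
contact_force: [-0.4, -0.3, -0.8]
width: 0.0158
```

```bash
python3 - <<'E'
from h import *
s=manip.get_state(); print(s)
im=np.ascontiguousarray(manip.get_image("wrist")[:,:,::-1]); cv2.imwrite("pics/w3.png",im)
cv2.imwrite("pics/w3b.png",cv2.resize(im,(800,600),interpolation=cv2.INTER_CUBIC))
E
```

```text
{'clock': 5.2, 'qpos': array([ 2.45716054e-01,  2.10533526e-01,  1.59756794e+00, -4.01332588e-04,
        1.33359195e+00, -2.37647178e-01]), 'qd': array([-0.00369453, -0.00046058, -0.00034774,  0.00191291,  0.00046867,
        0.00274747]), 'effort': array([ 3.00421184e-01, -3.77087653e+01, -2.45988876e+01,  1.56068889e-02,
        1.55250134e-03, -2.11496830e-03]), 'position': array([0.49399257, 0.19528775, 0.23039475]), 'ee_rot': array([ 1.02991699e-04,  5.17279775e-01,  8.55816332e-01, -1.73128797e-04]), 'contact_force': array([-0.40889923, -0.25976751, -0.77901586]), 'moment': array([-0.03532269, -0.04275882, -0.02045684]), 'width': 0.015793654517513262}
```

View pics/w3b.png

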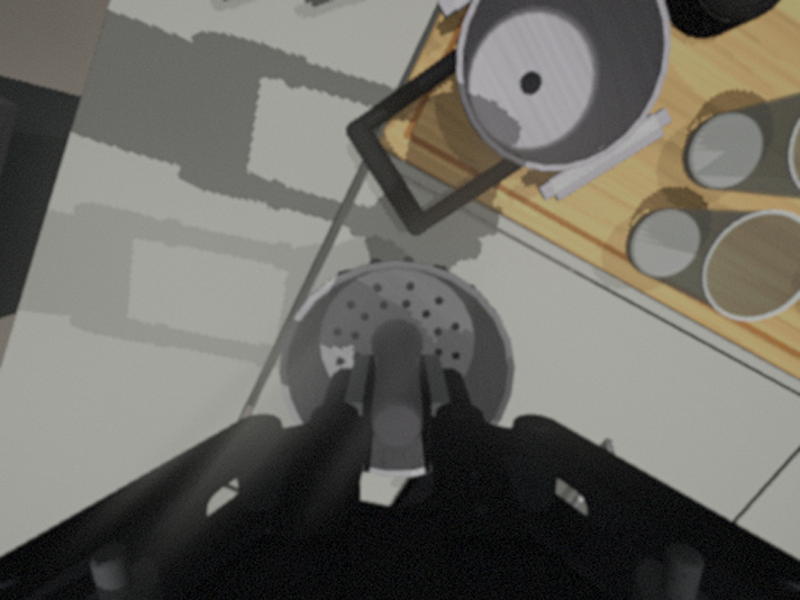

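```bash
python3 - <<'E'
from h import *
c=cam("wrist",{"position":[0.49399257, 0.19528775, 0.23039475],"ee_rot":[0,5.17279775e-01,  8.55816332e-01,0]})
b=lambda u,v,z: back(c,((u+.5)*.64-.5,(v+.5)*.64-.5),z)[:2].round(4)
f=b(531,83,.019);A=b(350,128,.076);B=b(417,234,.076);w1=b(549,198,.077);w2=b(670,116,.077)
print(f,A,B,w1,w2); 
m=(A+B)/2; d=f-m; print("bar yaw",np.arctan2(*(A-B)[::-1])-np.pi/2,"handle yaw",np.arctan2(d[1],d[0]),np.hypot(*d),"wing yaw",np.arctan2(*(w2-w1)[::-1]))
im=cv2.imread("pics/w3.png")
for yaw in [1.02]:
  ctr=f; R=np.array([[np.cos(yaw),-np.sin(yaw)],[np.sin(yaw),np.cos(yaw)]]); a=np.linspace(0,6.28,80)
  def dr(P,z,col):
    P=np.array(P)@R.T+ctr; cv2.polylines(im,[proj(c,np.c_[P,np.full(len(P),z)]).astype(int)],1,col)
  dr(.064*np.c_[np.cos(a),np.sin(a)],.084,(0,0,255))
  dr([(-.133,-.04),(-.133,.04),(-.117,.032),(-.117,-.032)],.076,(0,255,0))
  for s in(1,-1): dr([(-.045,.069*s),(-.04,.074*s),(.04,.074*s),(.045,.069*s)],.077,(255,0,0))
cv2.imwrite("pics/w3c.png",cv2.resize(im[:230],(800,360)))
E
```

```text
[0.5202 0.3629] [0.4229 0.27  ] [0.4928 0.2307] [0.5588 0.2923] [0.5988 0.3702]
bar yaw 1.0586106569847002 handle yaw 1.0649056424538599 0.1286663320375614 wing yaw 1.0964238991824014
```

View pics/w3c.png

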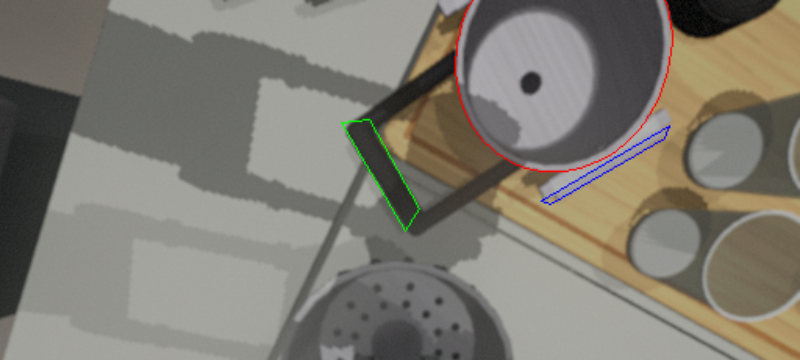

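Emit:
carry_out(moves=[0,0.6,4.2,0,0.14,0,0.7,4.2,0,0.15,0,0.6,4.2,0,0.15,0,0.6,4.1,0,0.14,0,0,0,-3,0,0,0,0,-4,0,0,0,0,-4,0,0,0,0,-2.5,0,0,0,0,0,0,0,0,0,0,0])

```text
clock: 6.25
position: [0.5197, 0.363, 0.0957]
ee_rot: [0.0, 0.251, 0.968, 0.0]
contact_force: [0.7, 0.9, 0.7]
width: 0.0155
```

Emit:
carry_out(moves=[0,0,0,-1,0,0,0,0,-1,0,0,0,0,-0.6,0,0,0,0,-0.5,0,0,0,0,-0.2,0,0,0,0,0,0,0,0,0,0,0,0,0,0,0,0,0,0,0,0,0,0,0,0,0,0])

```text
clock: 7.25
position: [0.519, 0.3635, 0.0625]
ee_rot: [0.0, 0.25, 0.968, 0.0]
contact_force: [0.8, -0.2, 0.0]
width: 0.0155
```

Emit:
carry_out(moves=[53,0,0,0,0,53,0,0,0,0,53,0,0,0,0,53,0,0,2,0,53,0,0,4,0,53,0,0,4,0,70,-2,-3.6,3,0,70,-2,-3.6,0,0,70,-2,-3.6,0,0,70,0,0,0,0])

```text
clock: 8.25
position: [0.4556, 0.2523, 0.1921]
ee_rot: [-0.001, 0.251, 0.968, -0.002]
contact_force: [-0.3, 0.8, -0.1]
width: 0.06
```

Emit:
carry_out(moves=[70,0,0,0,0,70,0,0,0,0,70,0,0,0,0,70,0,0,0,0,70,0,0,0,0,70,0,0,0,0,70,0,0,0,0,70,0,0,0,0,70,0,0,0,0,70,0,0,0,0])

```text
clock: 9.25
position: [0.4594, 0.2561, 0.1919]
ee_rot: [0.0, 0.25, 0.968, 0.0]
contact_force: [-0.1, -0.5, 0.2]
width: 0.06
```

```bash
python3 - <<'E'
from h import *
s=manip.get_state(); print(s["position"],s["ee_rot"],s["width"])
im=np.ascontiguousarray(manip.get_image("wrist")[:,:,::-1]); cv2.imwrite("pics/w4.png",im); c=cam("wrist",s)
yaw=1.07; ctr=[.5195,.3635]; R=np.array([[np.cos(yaw),-np.sin(yaw)],[np.sin(yaw),np.cos(yaw)]]); a=np.linspace(0,6.28,80)
def dr(P,z,col):
    P=np.array(P)@R.T+ctr; cv2.polylines(im,[(proj(c,np.c_[P,np.full(len(P),z)])*16).astype(int)],1,col,1,cv2.LINE_AA,4)
dr(.064*np.c_[np.cos(a),np.sin(a)],.084,(0,0,255))
dr(.044*np.c_[np.cos(a),np.sin(a)],.057,(0,0,255))
dr([(-.133,-.04),(-.133,.04),(-.117,.032),(-.117,-.032)],.076,(0,255,0))
for q in(1,-1): dr([(-.045,.069*q),(-.04,.074*q),(.04,.074*q),(.045,.069*q)],.077,(255,0,0))
cv2.imwrite("pics/w4b.png",cv2.resize(im,(800,600),interpolation=2))
E
```

```text
[0.4593696  0.25613705 0.19185482] [6.09456475e-05 2.50226896e-01 9.68187217e-01 9.42038605e-05] 0.06000982570182724
```

View pics/w4b.png

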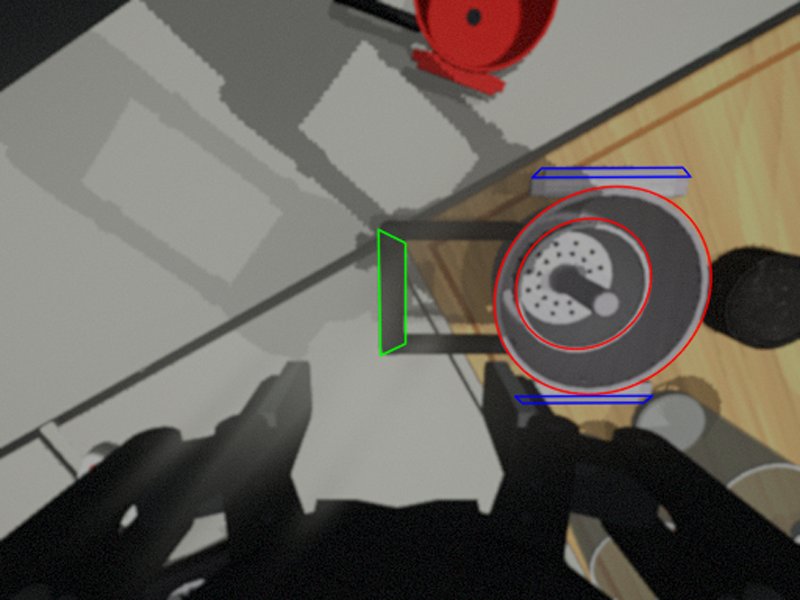

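Emit:
carry_out(moves=[62,0,-0.2,-3,0,62,0,0,-4,0,62,0,0,-4,0,62,0,0,-2.5,0,62,0,0,-1.3,0,62,0,0,0,0,62,0,0,0,0,0,0,0,0,0,0,0,0,0,0,0,0,0,0,0], squeeze=100)

```text
clock: 10.3
position: [0.4599, 0.2541, 0.0448]
ee_rot: [0.001, 0.25, 0.968, 0.0]
contact_force: [-0.4, -2.5, 3.3]
width: 0.0145
```

Emit:
carry_out(moves=[0,0,0,0,0,0,0,0,0,0,0,0,0,0,0,0,0,0,0,0,0,0,0,0.5,0,0,0,0,1,0,0,0,0,1,0,0,0,0,1,0,0,0,0,0,0,0,0,0,0,0])

```text
clock: 11.3
position: [0.4595, 0.2542, 0.0792]
ee_rot: [0.0, 0.25, 0.968, 0.0]
contact_force: [0.3, 0.0, -2.5]
width: 0.0148
```

```bash
cat > ov.py <<'E'
from h import *
def ov(x,y,yaw,out):
    pan=[]
    for n,(u0,v0,w,h),k in (("top",(240,80,80,90),5),("scene",(208,120,80,80),5)):
        im=cv2.imread(f"pics/{n}0.png")[v0:v0+h,u0:u0+w]; im=cv2.resize(im,None,fx=k,fy=k,interpolation=2); c=cam(n)
        R=np.array([[np.cos(yaw),-np.sin(yaw),0],[np.sin(yaw),np.cos(yaw),0],[0,0,1]])
        def dr(P,col,cl=1):
            p=(proj(c,np.array(P)@R.T+[x,y,0])-[u0,v0]+.5)*k-.5
            cv2.polylines(im,[(p*16).astype(int)],cl,col,1,cv2.LINE_AA,4)
        dr([(-.05,-.1,.253),(-.05,.1,.253),(.17,.1,.253),(.17,-.1,.253)],(0,0,255))
        dr([(-.05,-.1,.207),(-.05,.1,.207)],(0,255,255))
        dr([(-.07,-.1,.022),(-.07,.1,.022),(.17,.1,.022),(.17,-.1,.022)],(0,255,0))
        pan.append(cv2.copyMakeBorder(im,0,450-im.shape[0],0,0,0))
    cv2.imwrite(out,np.hstack(pan))
E
python3 -c "
from ov import *
ov(.671,-.057,-.03,'pics/ov1.png')"
```

```text
(no output)
```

View pics/ov1.png

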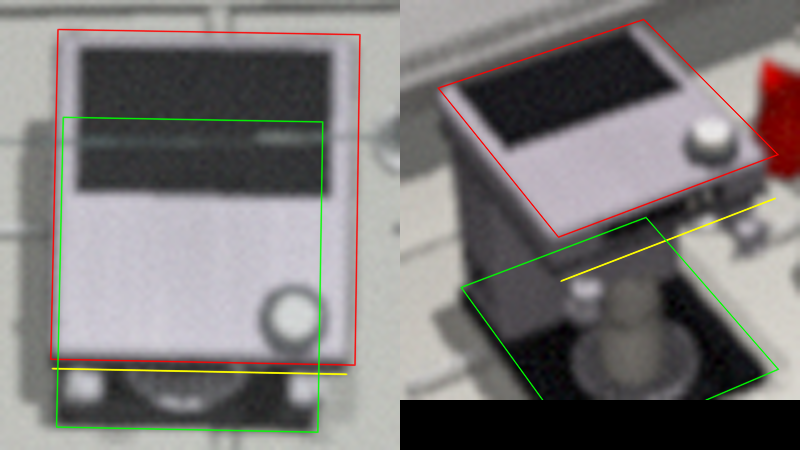

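```bash
cat > fit.py <<'E'
from ov import *
from scipy.optimize import least_squares
from scipy.ndimage import map_coordinates
G={n:cv2.GaussianBlur(cv2.imread(f"pics/{n}0.png",0).astype(float),(0,0),.7) for n in("top","scene")}
L={"top":[((-.05,-.09,.253),(-.05,-.075,.253)),((-.05,.1,.253),(.17,.1,.253)),((-.05,-.1,.253),(.17,-.1,.253)),((.17,.1,.253),(.17,-.1,.253)),((-.07,-.1,.022),(-.07,.1,.022)),((-.05,.09,.253),(-.05,-.09,.253))],
"scene":[((-.05,-.1,.253),(-.05,.1,.253)),((-.05,.1,.253),(.17,.1,.253)),((-.05,-.1,.253),(.17,-.1,.253)),((-.07,-.1,.022),(-.07,.1,.022))]}
def meas(x0):
    out=[]
    for n in L:
        c=cam(n)
        for li,(a,b) in enumerate(L[n]):
            P=np.array(a)+np.linspace(.06,.94,25)[:,None]*(np.array(b)-np.array(a))
            p=pr(c,P,x0); t=p[-1]-p[0]; t/=np.hypot(*t); nn=np.array([-t[1],t[0]])
            s=np.arange(-4,4.01,.2); q=p[:,None]+s[None,:,None]*nn
            g=np.abs(np.gradient(map_coordinates(G[n],[q[...,1],q[...,0]],order=1),axis=1)).mean(0)
            k=g.argmax(); out.append((n,li,c,P,nn,s[k],p,round(g[k],2)))
    return out
def pr(c,P,x):
    R=Ro.from_euler("z",x[2]).as_matrix(); return proj(c,P@R.T+[x[0],x[1],0])
x=np.array([.671,-.057,-.03])
for it in range(4):
    m=meas(x)
    f=lambda y:np.concatenate([((pr(c,P,y)-p)@nn-s) for n,li,c,P,nn,s,p,g in m])
    for sel in("top","scene"):
        if it==3:
            mm=m; m=[e for e in mm if e[0]==sel]; print(sel,least_squares(f,x,loss="soft_l1",f_scale=.5).x); m=mm
    x=least_squares(f,x,loss="soft_l1",f_scale=.5).x
    print(x,[(e[0][0],e[1],round(e[5],1),e[7]) for e in m])
ov(*x,"pics/ov2.png")
c=cam("top")
E
python3 fit.py
```

```text
[ 0.67052541 -0.05247731 -0.01184268] [('t', 0, np.float64(0.8), np.float64(7.4)), ('t', 1, np.float64(0.6), np.float64(4.2)), ('t', 2, np.float64(-2.0), np.float64(2.22)), ('t', 3, np.float64(3.2), np.float64(6.9)), ('t', 4, np.float64(0.0), np.float64(8.4)), ('t', 5, np.float64(-0.8), np.float64(7.02)), ('s', 0, np.float64(-0.4), np.float64(6.75)), ('s', 1, np.float64(-1.2), np.float64(6.92)), ('s', 2, np.float64(-3.8), np.float64(4.43)), ('s', 3, np.float64(-1.6), np.float64(10.52))]
[ 0.66679901 -0.04431078 -0.06265009] [('t', 0, np.float64(-2.6), np.float64(7.69)), ('t', 1, np.float64(1.8), np.float64(4.12)), ('t', 2, np.float64(-3.8), np.float64(4.83)), ('t', 3, np.float64(3.6), np.float64(6.81)), ('t', 4, np.float64(0.0), np.float64(8.43)), ('t', 5, np.float64(-1.0), np.float64(6.56)), ('s', 0, np.float64(-0.4), np.float64(6.74)), ('s', 1, np.float64(0.0), np.float64(6.74)), ('s', 2, np.float64(-2.8), np.float64(4.78)), ('s', 3, np.float64(-1.4), np.float64(10.51))]
[ 0.66911084 -0.04398023 -0.08009285] [('t', 0, np.float64(0.2), np.float64(8.06)), ('t', 1, np.float64(4.0), np
[... 260 characters left out ...]
64(1.0), np.float64(6.51)), ('s', 2, np.float64(-2.4), np.float64(4.48)), ('s', 3, np.float64(-0.8), np.float64(10.53))]
top [ 0.67070682 -0.04271787 -0.10297328]
scene [ 0.66565636 -0.04424335 -0.08075003]
[ 0.66919338 -0.04400956 -0.0878675 ] [('t', 0, np.float64(-0.2), np.float64(7.87)), ('t', 1, np.float64(4.0), np.float64(3.5)), ('t', 2, np.float64(-3.2), np.float64(4.35)), ('t', 3, np.float64(2.6), np.float64(5.95)), ('t', 4, np.float64(0.6), np.float64(7.21)), ('t', 5, np.float64(-1.6), np.float64(6.59)), ('s', 0, np.float64(0.0), np.float64(6.66)), ('s', 1, np.float64(1.0), np.float64(6.09)), ('s', 2, np.float64(-2.8), np.float64(4.35)), ('s', 3, np.float64(-1.2), np.float64(10.26))]
```

View pics/ov2.png

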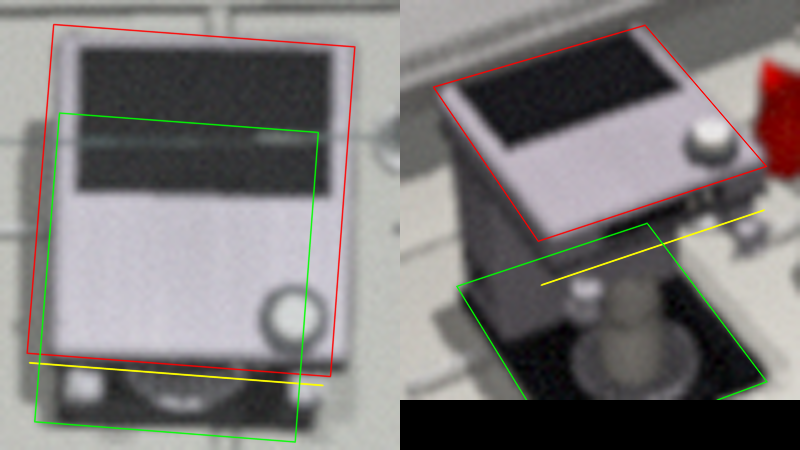

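Emit:
carry_out(moves=[0,0,0,3,0,0,0,0,3,0,0,-0.7,-2,1.3,-0.1,0,-0.7,-2,0,-0.1,0,-0.7,-2,0,-0.1,0,-0.7,-2,0,-0.1,0,-0.7,-2,0,-0.1,0,-0.7,-2,0,-0.1,0,-0.7,-2,0,-0.1,0,-0.5,-2,0,-0.1])

```text
clock: 12.3
position: [0.4041, 0.0934, 0.1513]
ee_rot: [-0.001, 0.609, 0.793, -0.0]
contact_force: [0.6, -0.5, -1.8]
width: 0.0146
```

Emit:
carry_out(moves=[0,0,-2,0,-0.1,0,0,-2.3,0,-0.1,0,0,-3,0,-0.095,0,0,-3,0,0,0,0,-2.5,0,0,0,0,-1.5,0,0,0,0,0,0,0,0,0,0,0,0,0,0,0,0,0,0,0,0,0,0])

```text
clock: 13.3
position: [0.4051, -0.048, 0.1517]
ee_rot: [-0.0, 0.717, 0.697, 0.0]
contact_force: [0.6, -0.5, -2.2]
width: 0.0148
```

```bash
python3 - <<'E'
from h import *
s=manip.get_state(); print(s)
im=np.ascontiguousarray(manip.get_image("wrist")[:,:,::-1]); cv2.imwrite("pics/w5.png",im); c=cam("wrist",s)
q=s["ee_rot"]; yaw=2*np.arctan2(q[2],q[1])-np.pi/2; print(yaw)
R=np.array([[np.cos(yaw),-np.sin(yaw)],[np.sin(yaw),np.cos(yaw)]]); a=np.linspace(0,6.28,80)
ctr=np.array(s["position"][:2])+R@[.125,0]; zb=s["position"][2]-.0308
def dr(P,z,col):
    P=np.array(P)@R.T+ctr; cv2.polylines(im,[(proj(c,np.c_[P,np.full(len(P),zb+z)])*16).astype(int)],1,col,1,cv2.LINE_AA,4)
dr(.064*np.c_[np.cos(a),np.sin(a)],.07,(0,0,255))
dr([(-.133,-.04),(-.133,.04),(-.117,.032),(-.117,-.032)],.062,(0,255,0))
for k in(1,-1): dr([(-.045,.069*k),(-.04,.074*k),(.04,.074*k),(.045,.069*k)],.063,(255,0,0))
# brewer canopy/base lines
B=np.array([.671,-.0565]);y=-.03;Rb=np.array([[np.cos(y),-np.sin(y)],[np.sin(y),np.cos(y)]])
for P in([(-.05,-.1,.253),(-.05,.1,.253)],[(-.05,.1,.253),(.0,.1,.253)],[(-.07,-.1,.022),(-.07,.1,.022),(.17,.1,.022)]):
    P=np.array(P); cv2.polylines(im,[(proj(c,np.c_[P[:,:2]@Rb.T+B,P[:,2]])*16).astype(int)],0,(0,255,255),1,cv2.LINE_AA,4)
t=np.ascontiguousarray(manip.get_image("top")[:,:,::-1]); cv2.imwrite("pics/t5.png",t)
cv2.imwrite("pics/w5b.png",cv2.resize(im,(800,600),interpolation=2))
E
```

```text
{'clock': 13.3, 'qpos': array([-2.89140549e-01,  8.96522328e-02,  1.96050024e+00,  3.72207158e-04,
        1.09187142e+00, -2.60505002e-01]), 'qd': array([ 0.00243368, -0.0015242 , -0.00317913, -0.00193523, -0.00105003,
       -0.00134779]), 'effort': array([-1.63916554e-01, -2.79099780e+01, -2.22413546e+01,  5.01559116e-02,
       -2.14410187e-01,  2.84957772e-03]), 'position': array([ 0.40513778, -0.04798796,  0.15166401]), 'ee_rot': array([-2.68825897e-04,  7.17217917e-01,  6.96848898e-01,  3.87145951e-05]), 'contact_force': array([ 0.59979788, -0.47926101, -2.15402507]), 'moment': array([ 0.02393358,  0.18163019, -0.03289788]), 'width': 0.01482695831805279}
-0.028807140350326055
```

View pics/w5b.png

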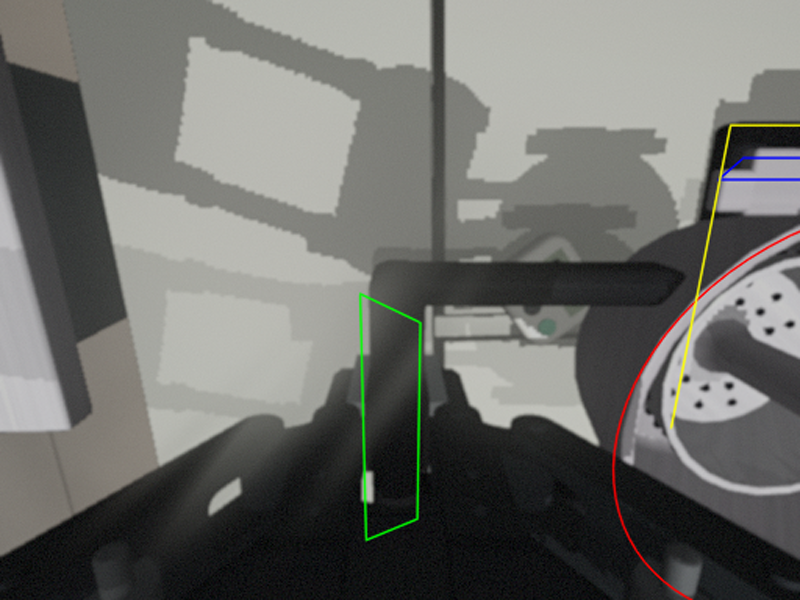

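Emit:
carry_out(moves=[0,0,-0.35,0,0,0,0.7,0,0,0,0,0.7,0,0,0,0,0.7,-0.1,0,0,0,0.7,0,0,0,0,0.7,0,0,0,0,0.7,0,0,0,0,0.7,-0.1,0,0,0,0,0,0,0,0,0,0,0,0])

```text
clock: 14.4
position: [0.4542, -0.0543, 0.1516]
ee_rot: [-0.0, 0.718, 0.696, -0.0]
contact_force: [-0.6, -0.3, -1.7]
width: 0.0145
```

```bash
python3 - <<'E'
from h import *
s=manip.get_state(); print(s["position"],s["contact_force"],s["moment"],s["width"])
E
```

```text
[ 0.45424591 -0.05434459  0.1516425 ] [-0.6077039  -0.25691069 -1.74767873] [-0.016705    0.25819334  0.00615804] 0.014487761004170185
```

Emit:
carry_out(moves=[0,0.7,0,0,0,0,0.7,0,0,0,0,0.7,0,0,0,0,0.7,0,0,0,0,0.7,0,0,0,0,0.7,0,0,0,0,0.6,-0.1,0,0,0,0,0,0,0,0,0,0,0,0,0,0,0,0,0])

```text
clock: 15.4
position: [0.5034, -0.0549, 0.1518]
ee_rot: [0.0, 0.717, 0.697, 0.001]
contact_force: [2.6, 4.4, -5.0]
width: 0.0146
```

```bash
python3 - <<'E'
from h import *
s=manip.get_state(); print(s["position"],s["contact_force"],s["moment"],s["width"])
E
```

```text
[ 0.50344764 -0.05489534  0.15182952] [ 2.61166705  4.4016094  -5.04611149] [0.80182704 0.21062572 0.7523735 ] 0.01462481769197409
```

Emit:
carry_out(moves=[0,0,0.2,-0.1,0,0,0.5,0,0,0,0,0.5,0,0,0,0,0.5,0,0,0,0,0.5,0,0,0,0,0.5,0,0,0,0,0,0,0,0,0,0,0,0,0,0,0,0,0,0,0,0,0,0,0])

```text
clock: 16.4
position: [0.5272, -0.0535, 0.1508]
ee_rot: [0.0, 0.718, 0.696, -0.0]
contact_force: [-0.5, -0.4, -2.7]
width: 0.0144
```

```bash
python3 - <<'E'
from h import *
s=manip.get_state(); print(s["position"],s["contact_force"],s["moment"],s["width"])
E
```

```text
[ 0.52720623 -0.0534572   0.15083919] [-0.50445056 -0.36792989 -2.7149214 ] [-0.05369443  0.27364994 -0.00106231] 0.014429461682474222
```

Free again. Advance in small steps to the end stop.

Emit:
carry_out(moves=[0,0.4,0,0,0,0,0.4,0,0,0,0,0.3,0,0,0,0,0.2,0,0,0,0,0.2,0,0,0,0,0,0,0,0,0,0,0,0,0,0,0,0,0,0,0,0,0,0,0,0,0,0,0,0])

```text
clock: 17.4
position: [0.5423, -0.0533, 0.1508]
ee_rot: [0.0, 0.718, 0.696, 0.0]
contact_force: [-0.0, 0.1, -2.7]
width: 0.0147
```

```bash
python3 - <<'E'
from h import *
s=manip.get_state(); print(s["position"],s["contact_force"],s["moment"],s["width"])
E
```

```text
[ 0.54227163 -0.0533443   0.15083863] [-0.03547503  0.11381454 -2.69664334] [-0.02626182  0.19277947  0.0471829 ] 0.01469648008214743
```

Emit:
carry_out(moves=[0,0.2,0,0,0,0,0.2,0,0,0,0,0.1,0,0,0,0,0.1,0,0,0,0,0,0,0,0,0,0,0,0,0,0,0,0,0,0,0,0,0,0,0,0,0,0,0,0,0,0,0,0,0])

```text
clock: 18.4
position: [0.5483, -0.0533, 0.1508]
ee_rot: [0.0, 0.718, 0.696, 0.0]
contact_force: [0.3, -0.5, -1.9]
width: 0.0145
```

```bash
python3 - <<'E'
from h import *
s=manip.get_state(); print(s["position"],s["contact_force"],s["moment"],s["width"])
E
```

```text
[ 0.54830871 -0.05334676  0.15081459] [ 0.33237069 -0.5426209  -1.94737398] [ 0.0179489   0.22337745 -0.00890425] 0.014514434367832892
```

Emit:
carry_out(moves=[0,0.1,0,0,0,0,0.1,0,0,0,0,0.1,0,0,0,0,0.1,0,0,0,0,0.1,0,0,0,0,0,0,0,0,0,0,0,0,0,0,0,0,0,0,0,0,0,0,0,0,0,0,0,0])

```text
clock: 19.4
position: [0.5498, -0.0528, 0.1503]
ee_rot: [-0.003, 0.718, 0.696, -0.002]
contact_force: [-9.1, 0.5, 1.3]
width: 0.0145
```

```bash
python3 - <<'E'
from h import *
s=manip.get_state(); print(s["position"],s["contact_force"],s["moment"],s["width"])
E
```

```text
[ 0.5498112  -0.05277262  0.15033199] [-9.10242253  0.49532252  1.28299632] [-0.0320379   0.96197501 -0.2805436 ] 0.014541684222447697
```

Emit:
carry_out(moves=[0,0.1,0,-0.1,0,0,0.1,0,0,0,0,0,0,0,0,0,0,0,0,0,0,0,0,0,0,0,0,0,0,0,0,0,0,0,0,0,0,0,0,0,0,0,0,0,0,0,0,0,0,0])

```text
clock: 20.4
position: [0.5499, -0.0527, 0.15]
ee_rot: [-0.004, 0.718, 0.696, -0.003]
contact_force: [-14.8, 1.2, 8.3]
width: 0.0145
```

```bash
python3 - <<'E'
from h import *
s=manip.get_state(); print(s["position"],s["contact_force"],s["moment"],s["width"])
E
```

```text
[ 0.54988227 -0.05272048  0.14999721] [-14.79677282   1.18031371   8.29820597] [ 0.04964074  1.44483697 -0.24472078] 0.014549213447193794
```

Emit:
carry_out(moves=[0,-0.4,0,0.05,0,0,0,0,0,0,0,0,0,0,0,60,0,0,0,0,60,0,0,0,0,60,0,0,0,0,60,0,0,0,0,60,0,0,0,0,60,0,0,0,0,60,0,0,0,0])

```text
clock: 21.4
position: [0.5515, -0.0534, 0.1503]
ee_rot: [0.0, 0.718, 0.696, 0.0]
contact_force: [0.5, -0.3, -0.1]
width: 0.0512
```

```bash
python3 - <<'E'
from h import *
s=manip.get_state(); print(s["position"],s["contact_force"],s["moment"],s["width"],s["qpos"])
E
```

```text
[ 0.55147634 -0.05339308  0.15030089] [ 0.50587403 -0.31046174 -0.05111891] [-0.01171866 -0.05968102 -0.06212276] 0.05122141241221501 [-2.22108305e-01  3.02190883e-01  1.67837594e+00  4.11679145e-06
  1.16072460e+00 -1.92129716e-01]
```

```bash
python3 - <<'E'
from h import *
D=np.array([(.2765,1.5060,np.hypot(.22683,.52784),.2305),(.21053,1.59757,np.hypot(.49399,.19529),.23039),(.08965,1.96050,np.hypot(.40514,.04799),.15166),(.30219,1.67838,np.hypot(.55148,.05339),.15030)])
q2,q3,r,z=D.T; A=[];b=[]
for a,c,R,Z in D: A+=[[np.sin(a),np.sin(a+c),1,0],[np.cos(a),np.cos(a+c),0,1]]; b+=[R,Z]
print(np.linalg.lstsq(np.array(A),np.array(b),rcond=None))
for u,v in [(298.4,143.2)]: print(back(cam("top"),(u,v),.265))
E
```

```text
(array([ 0.66311879,  0.41628838, -0.01784932, -0.31847641]), array([0.00012482]), np.int32(4), array([2.90393337, 2.74367536, 0.16289604, 0.11349634]))
[ 0.64740295 -0.11499635  0.265     ]
```

Emit:
carry_out(moves=[60,0,0,3,0,60,0,0,4,0,60,-1,0,4,0,30,-1,-1,3,0,0,-1,-2,2,0,0,0,-2,0,0,0,0,-1.3,0,0,0,0,0,0,0,0,0,0,0,0,0,0,0,0,0])

```text
clock: 22.4
position: [0.5212, -0.1155, 0.3096]
ee_rot: [-0.001, 0.717, 0.697, -0.0]
contact_force: [0.4, 0.0, 0.4]
width: 0.0
```

```bash
python3 - <<'E'
from h import *
s=manip.get_state(); print(s["position"],s["ee_rot"],s["width"],s["contact_force"])
im=np.ascontiguousarray(manip.get_image("wrist")[:,:,::-1]); cv2.imwrite("pics/w6.png",im); c=cam("wrist",s)
print(proj(c,[[.6475,-.1166,.265]]))
y=-.03;Rb=np.array([[np.cos(y),-np.sin(y)],[np.sin(y),np.cos(y)]]);B=np.array([.671,-.0565])
a=np.linspace(0,6.28,60)
for P in([(-.05,-.1,.253),(-.05,.1,.253)],[(-.05,.1,.253),(.1,.1,.253)],np.c_[-.024+.015*np.cos(a),-.06+.015*np.sin(a),0*a+.265],np.c_[.064*np.cos(a),.064*np.sin(a),0*a+.189],[(-.133,-.042,.181),(-.133,.042,.181),(-.117,.032,.181),(-.117,-.032,.181)]):
    P=np.array(P); cv2.polylines(im,[(proj(c,np.c_[P[:,:2]@Rb.T+B,P[:,2]])*16).astype(int)],0,(0,255,255),1,cv2.LINE_AA,4)
t=np.ascontiguousarray(manip.get_image("top")[:,:,::-1]); cv2.imwrite("pics/t6.png",t)
k=np.hstack([cv2.resize(im,(480,360),interpolation=2),cv2.resize(t[75:195,230:336],(318,360),interpolation=2)])
cv2.imwrite("pics/w6b.png",k)
E
```

```text
[ 0.52121881 -0.1155493   0.30955199] [-8.73801794e-04  7.17448054e-01  6.96611459e-01 -3.89197908e-05] 3.722013053909517e-05 [0.3764969  0.00810258 0.3816906 ]
[[428.97133044 211.294336  ]]
```

View pics/w6b.png

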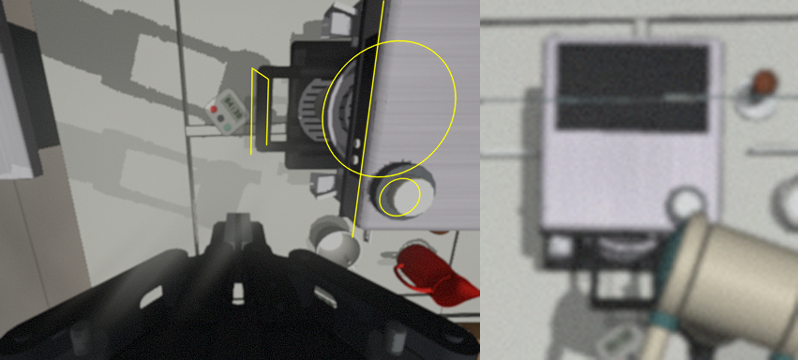

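```bash
python3 - <<'E'
from h import *
im=cv2.imread("pics/w6.png"); g=cv2.GaussianBlur(im,(0,0),1).astype(int)
s={"position":[.52121881,-.1155493,.30955199],"ee_rot":[-8.738e-4,.717448,.6966115,0]}; c=cam("wrist",s)
roi=g[170:240,385:475]; print(roi[36,::6].tolist()); 
m=((roi.min(2)>190)).astype(np.uint8)
for th in(180,195,205,215,225):
    m=(roi.min(2)>th).astype(np.uint8); n,l,st,ce=cv2.connectedComponentsWithStats(m)
    k=l[36,54]; print(th,k and (st[k],ce[k]+[385,170]))
R=cv2.Rodrigues(c[1])[0]; print("cam",-R.T@c[2])
for z in(.4,.45,.5,.55,.6,.65): print(z,proj(cam("top"),[[.521,-.1155,z],[.571,-.1155,z]]).round(1).tolist())
E
```

```text
[[83, 81, 82], [110, 107, 109], [40, 40, 40], [95, 94, 90], [98, 97, 93], [73, 78, 78], [123, 128, 128], [185, 187, 186], [184, 186, 185], [184, 187, 185], [184, 186, 185], [184, 186, 185], [184, 187, 185], [144, 143, 143], [166, 162, 164]]
180 (array([  38,   23,   38,   35, 1054], dtype=int32), array([441.58159393, 210.29506641]))
195 0
205 0
215 0
225 0
cam [ 0.52518618 -0.04654429  0.45167472]
0.4 [[303.5, 178.8], [303.2, 161.8]]
0.45 [[305.3, 177.4], [305.1, 159.7]]
0.5 [[307.4, 176.0], [307.1, 157.5]]
0.55 [[309.6, 174.4], [309.3, 155.1]]
0.6 [[312.0, 172.7], [311.7, 152.5]]
0.65 [[314.7, 170.8], [314.3, 149.6]]
```

```bash
python3 - <<'E'
from h import *
s={"position":[.52121881,-.1155493,.30955199],"ee_rot":[-8.738e-4,.717448,.6966115,0]}; c=cam("wrist",s)
g=cv2.GaussianBlur(cv2.imread("pics/w6.png",0),(0,0),.7)[170:240,385:475]
n,l,st,ce=cv2.connectedComponentsWithStats((g>160).astype(np.uint8)); print(st[l[40,56]],ce[l[40,56]]+[385,170])
uv=(441.6,210.3)
T=cv2.cvtColor(cv2.imread("pics/top0.png"),cv2.COLOR_BGR2GRAY)[130:158,284:312]
n,l,st,ce=cv2.connectedComponentsWithStats((T>200).astype(np.uint8)); k=l[13,14]; print(st[k],ce[k]+[284,130],T[13,::2])
for z in(.253,.265,.275,.285):
    a=np.array([0,.015*np.pi*2]); b=back(c,uv,z)
    print(z,b,back(cam("top"),(298.4,143.2),z), (proj(c,[b+[.015,0,0]])-proj(c,[b-[.015,0,0]])).round(1),(proj(c,[b+[0,.015,0]])-proj(c,[b-[0,.015,0]])).round(1))
E
```

```text
[   7    8   83   62 2562] [446.34738486 215.37900078]
[12 10  7  6 32] [298.71875 142.6875 ] [203 199 199 192 120 155 207 211 210 199 138 186 189 157]
0.253 [ 0.66478852 -0.12058347  0.253     ] [ 0.64929886 -0.11614126  0.253     ] [[39.9 -1.1]] [[  6.1 -37.5]]
0.265 [ 0.6563565  -0.11611148  0.265     ] [ 0.64740295 -0.11499635  0.265     ] [[42.5 -1.2]] [[  6.5 -39.9]]
0.275 [ 0.64932983 -0.11238483  0.275     ] [ 0.64582301 -0.11404226  0.275     ] [[44.9 -1.2]] [[  6.9 -42.2]]
0.285 [ 0.64230315 -0.10865818  0.285     ] [ 0.64424308 -0.11308818  0.285     ] [[47.6 -1.3]] [[  7.3 -44.7]]
```

Emit:
carry_out(moves=[0,1.5,0,-0.5,0,0,1.5,0.1,-0.5,0,0,1.5,0,0,0,0,1.5,0,0,0,0,1.5,0,0,0,0,1.5,0,0,0,0,0.5,0,0,0,0,0,0,0,0,0,0,0,0,0,0,0,0,0,0])

```text
clock: 23.5
position: [0.6159, -0.1153, 0.3003]
ee_rot: [-0.0, 0.718, 0.696, -0.0]
contact_force: [-0.3, 0.9, -0.7]
width: -0.0
```

```bash
python3 - <<'E'
from h import *
s=manip.get_state(); print(s["position"],s["contact_force"],s["effort"],s["qpos"])
E
```

```text
[ 0.61589897 -0.11526299  0.30034196] [-0.26867932  0.90743783 -0.67055968] [ 6.38111564e-02 -4.55620158e+01 -2.58657557e+01  5.97735256e-03
 -1.56967010e-02  2.23273914e-04] [-2.95939036e-01  3.28082549e-01  1.26095542e+00 -8.97130293e-05
  1.55281621e+00 -2.65911207e-01]
```

```bash
python3 - <<'E'
from h import *
D=[(-1.286,.27654,1.50602,.22683,-.52784,.23052),(.24572,.21053,1.59757,.49399,.19529,.23039),(-.28914,.08965,1.96050,.40514,-.04799,.15166),(-.22211,.30219,1.67838,.55148,-.05339,.15030),(-.29594,.32808,1.26096,.61590,-.11526,.30034)]
A=[];b=[]
for j,a,c,x,y,Z in D:
    R=x*np.cos(j)+y*np.sin(j); print("lat",-x*np.sin(j)+y*np.cos(j))
    A+=[[np.sin(a),np.sin(a+c),0],[np.cos(a),np.cos(a+c),1]]; b+=[R,Z]
r=np.linalg.lstsq(np.array(A),np.array(b),rcond=None);print(r[:2])
E
```

```text
lat 0.06939006160565464
lat 0.0692585442817439
lat 0.06951886173674884
lat 0.06940611565923557
lat 0.06937106509922031
(array([ 0.68232551,  0.39174236, -0.34381096]), array([0.00038595]))
```

Emit:
carry_out(moves=[0,0.3,0,0,0,0,0.3,0.1,0,0,0,0.3,0,0,0,0,0.3,0,0,0,0,0.2,0,0,0,0,0.2,0,0,0,0,0.2,0,0,0,0,0.2,0,0,0,0,0,0,0,0,0,0,0,0,0])

```text
clock: 24.5
position: [0.6363, -0.1144, 0.3002]
ee_rot: [-0.0, 0.718, 0.696, -0.0]
contact_force: [-0.3, -0.5, 0.2]
width: -0.0001
```

```bash
python3 - <<'E'
from h import *
s=manip.get_state(); print(s["position"],s["contact_force"],s["effort"],s["qpos"])
g=cv2.cvtColor(manip.get_image("wrist"),cv2.COLOR_RGB2GRAY); cv2.imwrite("pics/w7.png",g)
c=cam("wrist",s); print(proj(c,[[.651,-.114,.270],[.651,-.099,.270],[.666,-.114,.27],s["position"]]))
sub=g[150:330:6,170:350:6]
print("\n".join(" ".join(f"{v:3d}" for v in r) for r in sub))
E
```

```text
[ 0.63631933 -0.11437502  0.30022415] [-0.31014646 -0.45915853  0.19899319] [ 1.00561159e-02 -4.79083943e+01 -2.59813678e+01  2.16026529e-03
 -1.02771004e-02  3.62997280e-04] [-2.85369764e-01  3.60084113e-01  1.21306698e+00 -4.85954625e-05
  1.56857935e+00 -2.55331657e-01]
[[273.20145738 221.1070032 ]
 [272.94251585 199.52236921]
 [295.8237387  220.46758061]
 [250.61524008 242.51584554]]
 57 178 176 157 160 176 178 175 176 176 129  90 108 115 112 112 114 114 114 113 115 115 114 116 156 166 166 168 167 169
 60  98 112 100 101  99 100  99  99 118 119  94 109 115 117 115 114 114 113 115 117 117 117 118 165 169 169 170 169 169
 66  68  62  58  63  62  59  59  63  62 101  90 108 116 115 116 113 113 114 111 113 114 115 115 166 166 167 168 168 170
126 127 125 127 114 113 117 119 126 125 124  92 111 117 116 116 114 115 115 117 115 115 115 119 169 170 169 171 171 172
177 177 169 161 160 160 159 158 158 157 153  93 112 119 116 117 115 116 117 115 116 116 117 117 141 141 129 119 121 160
177 178 177 176 176 173 163 158 159 157 153  98 113 119 117 119 115 110 115 114 116 118 118 117 119 119 118 1
[... 2190 characters left out ...]
  30  31  38  46  45  43  25  23  23  32  22  16  23  19  19  18  21  28  21  32  31  26  27  23  22
 47  43  39  29  32  19  25  39  45  42  31  23  21  22  28  23  14  16  19  14  28   9  13  20  35  24  33  30  22  26
163  37  29  24  21  29  32  40  35  30  24  17  19  33 178  21  16  18  23  20  25  21  15  14  23  24  27  23 160  20
176  27  28  29  20  23  31  33  30  18  11  22  17  84 108  20  14  19  19  19   9  12  11  18  19  25  22  21 176 176
 34  27  16  24  14  29  28  25  22  18  12   7  11  93  74  30  11  14  17  14  22  10  21  17  17  24  29  22  34 144
 23  16  21  11  21  25  25  27  18  10  17  10  11  22  51  21  21  10  12  11   9  19  20  17  19   8  22  20  12  17
```

Emit:
carry_out(moves=[0,0.3,0,0,0,0,0.3,0,-0.5,0,0,0,0,-0.5,0,0,0,0,-0.5,0,0,0,0,-0.5,0,0,0,0,-0.3,0,0,0,0,0,0,0,0,0,0,0,0,0,0,0,0,0,0,0,0,0])

```text
clock: 25.55
position: [0.6425, -0.1144, 0.2776]
ee_rot: [0.0, 0.718, 0.696, 0.0]
contact_force: [0.2, -0.5, 0.6]
width: 0.0004
```

```bash
python3 - <<'E'
from h import *
s=manip.get_state(); print(s["position"],s["contact_force"],s["moment"],s["effort"])
E
```

```text
[ 0.64248172 -0.11440207  0.27763683] [ 0.23394254 -0.53307711  0.56967566] [-0.04248941  0.00591284 -0.01872853] [-3.40043356e-03 -4.86398184e+01 -2.57211578e+01 -2.70040555e-04
 -2.81951463e-03 -3.04276796e-05]
```

Emit:
carry_out(moves=[0,0,0,-0.2,0,0,0,0,-0.2,0,0,0,0,-0.2,0,0,0,0,-0.2,0,0,0,0,-0.2,0,0,0,0,0,0,0,0,0,0,0,0,0,0,0,0,0,0,0,0,0,0,0,0,0,0])

```text
clock: 26.55
position: [0.6426, -0.1144, 0.269]
ee_rot: [0.001, 0.718, 0.696, 0.001]
contact_force: [-1.5, 1.2, 8.1]
width: -0.0002
```

```bash
python3 - <<'E'
from h import *
s=manip.get_state(); print(s["position"],s["contact_force"],s["moment"],s["effort"])
E
```

```text
[ 0.6425754  -0.11442774  0.2690233 ] [-1.49719432  1.236616    8.13422054] [ 0.06638209  0.24447093 -0.01669438] [-5.15320525e-02 -4.33694530e+01 -2.29429471e+01  1.99889985e-02
 -5.02634961e-01  2.70257879e-04]
```

Emit:
carry_out(moves=[0,0,0,-0.1,0,0,0,0,-0.1,0,0,0,0,0,0,0,0,0,0,0,0,0,0,0,0,0,0,0,0,0,0,0,0,0,0,0,0,0,0,0,0,0,0,0,0,0,0,0,0,0])

```text
clock: 27.55
position: [0.6426, -0.1144, 0.2689]
ee_rot: [0.002, 0.718, 0.696, 0.001]
contact_force: [-2.2, 1.2, 14.4]
width: -0.0003
```

```bash
python3 - <<'E'
from h import *
s=manip.get_state(); print(s["position"],s["contact_force"],s["moment"],s["effort"])
E
```

```text
[ 0.64257324 -0.11441763  0.26887991] [-2.22147435  1.2333814  14.38396039] [0.13666376 0.47690787 0.00817391] [-1.26739196e-01 -3.91092646e+01 -2.11557233e+01  4.21051041e-02
 -1.12636507e+00  7.84081476e-04]
```

Emit:
carry_out(moves=[0,0,0,1,0,0,0,0,1.5,0,0,0,0,1.5,0,0,-2,0,0,0,0,-3,0,0,0,0,-4,0,0,0,0,-3,0,0,0,0,-0.2,0,0.9,0,0,0,0,0,0,0,0,0,0,0])

```text
clock: 28.55
position: [0.5214, -0.1146, 0.3144]
ee_rot: [0.001, 0.718, 0.696, 0.0]
contact_force: [0.5, 0.3, 0.1]
width: -0.0001
```

```bash
python3 - <<'E'
from h import *
s=manip.get_state(); print(s["clock"],s["position"],s["contact_force"])
w=manip.get_image("wrist")[:,:,::-1]; t=manip.get_image("top")[:,:,::-1]; cv2.imwrite("pics/w8.png",w); cv2.imwrite("pics/t8.png",t)
o=cv2.imread("pics/w6.png"); 
# same view as w6: register handle and canopy regions
g,h=[cv2.cvtColor(np.ascontiguousarray(x),cv2.COLOR_BGR2GRAY) for x in(o,w)]
for n,(a,b,u,v) in {"handle+grille":(60,190,255,385),"canopy":(20,150,430,500),"button":(165,245,385,475),"timer":(85,150,215,270)}.items():
    r=cv2.matchTemplate(h,g[a:b,u:v],cv2.TM_CCOEFF_NORMED); m=cv2.minMaxLoc(r); print(n,m[1],np.array(m[3])-[u,a])
t0=cv2.imread("pics/top0.png")
for n,(u,v) in {"t2":(160,147),"t3":(181,145),"lids":(138,168),"timer":(277,190),"red":(163,237),"cup":(339,142),"caddy":(370,149)}.items():
    p=t0[v-14:v+14,u-14:u+14]; r=cv2.matchTemplate(np.ascontiguousarray(t[v-24:v+24,u-24:u+24]),p,cv2.TM_CCOEFF_NORMED); m=cv2.minMaxLoc(r); print(n,round(m[1],2),np.array(m[3])-10)
E
```

```text
28.55 [ 0.52141511 -0.11455766  0.31443845] [0.54112278 0.28613218 0.05871315]
handle+grille 0.973740816116333 [-2  0]
canopy 0.7396339178085327 [-9  2]
button 0.9754923582077026 [-4 -1]
timer 0.9819180369377136 [-1  0]
t2 1.0 [0 0]
t3 1.0 [0 0]
lids 1.0 [0 0]
timer 0.18 [-10  10]
red 1.0 [0 0]
cup 0.99 [0 0]
caddy 1.0 [0 0]
```

```bash
python3 -c "
from rig import manip
print(manip.sign_off())"
```

```text
the job is handed in; nothing more can be done
None
```

I put the basket in the funnel and slid the funnel along the rails to a firm stop. After letting go of it I pressed the brew button, and then handed the job in at about 28.6 s of the 67 s allowed.

- **Basket:** I set it down inside the funnel; a wrist picture afterwards showed it standing centred.
- **Funnel:** The hand stopped at x = 0.550 m and did not move further as the push rose from 9 to 15 N. That is about 4 mm beyond my first estimate of home. The later handle and button sightings put the brewer 4–6 mm further back than that estimate, so the stop fits the funnel being home. I did not see the wings touch the stop directly.
- **Release:** The force fell to about zero when the gripper opened. Comparing wrist pictures from before and after the press, the handle had not shifted.
- **Button:** It met the finger about 2.70–2.77 cm above the 0.25 m mark and bottomed out at z = 0.269 m. Pushing 2 mm further raised the force from 8 to 14 N without any more movement.
- **Other things on the table:** In the top camera, both glasses, the lids, the cup, the caddy and the red look-alike had not moved. The arm hid the timer there, but the wrist pictures before and after the button press match. The jug was not checked.
- **Checks that failed or disagreed:** An automatic edge fit of the brewer's position went astray, so I discarded it and used a hand-checked overlay. The canopy comparison in the last check matched weakly (0.74). During the slide there was a brief side contact of about 4 N, which I corrected.

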